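# Rack the horn blank and lock the keeper bar

### The arm

A 7-joint arm with a two-finger parallel gripper is mounted at the origin on the work surface. World frame = base frame: x ahead of the robot, y to its left, z up, the work surface at z = 0. Lengths are in m, angles in rad, forces in N, time in s.
With the tool pointing down it reaches from about 0.425 to 0.825 m from the base axis. Payload 3.6 kg.
Tool frame: the origin (TCP) lies between the finger pads; the fingertips stand ctrl.nose_length ahead of it and the grasp point (between the pads) lies 6 mm ahead of it (ctrl.nose_length is the distance from the TCP to the fingertips, in m); z points along the fingers, y is the line along which they close (so a half turn about z gives the same grasp; the last joint's range is limited). The gripper opens to 93 mm and grips with 3 to 60 N. Pads are 15 mm wide; open, the fingers measure 128 mm over their backs; the gripper's body (75 mm by 188 mm) begins 65 mm behind the grasp point.
Start: joints at [-1.317, 0.615, -0.013, 1.423, 0.008, 1.103, -0.04], TCP at [0.18, 0.625, 0.244] pointing down, gripper open.
Joint ranges: [-3.12, 3.12], [-0.3, 2.06], [-1.34, 1.32], [0.26, 2.42], [-1.36, 4.5], [0.01, 1.98], [-2.84, 2.84]. Speed limits (rad/s): [2.79, 2.79, 3.14, 3.14, 3.14, 3.14, 3.14].

### API

Orientations are given as a rotation vector (axis times angle).
In Python, from rig import readout, cams, order, ctrl gives the robot as it stands. The module is installed in compiled form; this text tells all that it offers.
- The arm moves only by the tool carry_out, never from a script. Its argument "deltas" is a list of rows, each an object of numbers: "rx", "ry", "rz": the turn, a rotation vector about the tool's x, y, z in degrees; "x", "y", "z": the shift along the tool's x, y, z in mm; "claw": the closure, from 0 (fully open) to 1 (shut). A call has 1 to 8 rows; each row is the pose to reach, as a shift and turn from the pose commanded when the call began, along the tool's axes at that moment; what a row does not reach only later rows make up. A row lasts 1/8 s, in which the tool goes at most 62.5 mm and 10.7 degrees, less where a joint would pass 70% of its speed; a pose out of reach is approached as far as the arm can. A call with a gripper value outside its range is refused whole. The fingers move at their own pace and stop on an object; "grip_force" is the grip in N (left out, the last holds). Time passes only in rows, so rows that repeat a pose let the fingers close. It gives the time, the measured TCP pose, the force, the opening and the grip force at its end, in the units of the state.
- readout.state(): the state, without advancing time (a new reading comes with each control period).
- cams.snapshot(name): name is "side" or "top" or "wrist"; returns a dict with "frame" (480x640x3 uint8, blue, green, red), "mtx" (3x3 intrinsics, pixels), "extrinsics" (4x4, takes a point from camera to world coordinates). Camera axes: x right, y up, looking along -z (the intrinsics and any distortion apply to the point x, -y, -z); pixel columns grow to the right and rows downward; lengths in m; the calibration is good to about 2 mm. A picture is of the moment at which its call begins. There is no depth.
- order.finish_job(): hands the job in; it is judged then, once.
The state is a dict: "clock": time; "joint_positions": joint angles; "dq": joint speeds; "effort": joint torques, N m; "tcp_pos": TCP position; "ee_rot": TCP orientation; "wrist_force": force on the tool from outside, world axes, zero at the start; "torque": the same for the moment, N m; "gripper_width": finger opening in m; "gripper_force": force on a finger pad.
Only numpy, scipy, OpenCV 4.12 (cv2) and the standard library are available. Lean on these libraries where they do the work, as an engineer would, in place of code of your own. Each camera call takes 0.05 s, during which the arm holds its last target. There are 200 camera calls.

### The job

Take the honey-coloured horn plate off its sloped rest and stand it upright on its short thin edge in the empty slot of the drying rack, fully down. Then swing the rack's metal keeper bar over the plates until it lies against the stop of its catch, and after that swing the red hook down over the end of the bar until it lies flat. Leave the two dark plates in their slots and do not disturb the wheel and the spoon on the bench.

Things in the scene. Friction and masses are not known exactly. Their poses are not given: they have to be found in the camera images.
- blank: honey-coloured horn plate, 10 x 90 x 110 mm (its x, y, z), 130 g, the same either way up and either face out; origin at its centre. At the start it leans on the rest with its z axis pointing up the slope (55 degrees above level, away from the robot) and its x axis normal to the slope, up and towards the robot; its top 50 mm overhang the rest's board freely on both faces
- rest: fixed dark wooden sloped rest; origin on the bench under it. Base 90 x 110 x 12 mm centred 15 mm along its x; a board 100 mm wide and 60 mm long falls at 55 degrees towards its +x (the robot) and ends in a 16 mm lip; highest point of the bare board 65 mm
- rack: fixed wooden drying rack; origin on the bench at its centre. Block 166 (x) x 126 (y) x 40 mm high with three slots, at x = -48, 0 and +48 mm, running along y: 14 mm wide, 96 long, 32 deep (floor 8 mm above the bench), mouths chamfered 4 mm. Plates in it reach 118 mm. Posts 30 mm thick (x), 124 mm high: at x = +108 (bar pivot, 50 mm wide) and x = -108 (catch)
- catch (a point): centre of the top of the near post (124 mm up, y from -25 to +65 mm in the rack's frame), where the bar's end lies when closed; a 17 mm high stop stands 12 mm to its +y side
- slot_liner: thin green strip (12 x 92 x 1 mm, look only) on the floor of the empty slot, which may be any of the three; origin at the slot floor's centre, axes as the rack's
- plate_a: dark horn plate 10 x 90 x 110 mm standing in another slot; origin at its centre; leave it there
- plate_b: second dark horn plate, same size, in the remaining slot; origin at its centre; leave it there
- bar (a joint): angle of the keeper bar about its upright pivot (rad): 0 closed, along the rack over the plates and against the catch's stop; positive swung out to the rack's -y side (about 1.1 to 1.6 at the start). Stiff enough to stay where it is left
- bar_hinge (a point): pivot of the bar, on the far post, at the bar's underside (126 mm up). The flat bar is 20 mm wide, 14 mm thick (126 to 140 mm above the bench) and reaches 222 mm from the pivot
- bar_pin (a point): top centre of the black upright handle pin on the bar: 14 mm diameter, 40 mm tall (140 to 180 mm above the bench), 115 mm from the pivot
- hook (a joint): angle of the red hook about its level hinge, which runs along the rack's x (rad): 0 closed, lying flat to the rack's -y over the bar's end; positive lifted up and over to the +y side (pi/2 straight up; about 1.7 to 2.2 at the start). Stays where it is left
- hook_hinge (a point): hinge axis of the hook, over the near post, 148 mm above the bench, 50 mm to the +y side of the bar's closed centre line
- hook_tip (a point): outer end of the hook's arm, 72 mm from its hinge; the arm is 16 mm wide and 8 mm thick, with a nose 20 mm long turned down at the end
- wheel: maroon abrasive wheel, 100 mm diameter, 14 mm thick, lying on the bench; origin under its centre; leave alone
- spoon: dark horn spoon 160 mm long lying on the bench; leave alone

How it is judged:
By the outcome, as a careful person would: the job done as asked, in the order asked, and still so for the second after the job is handed in, with the robot touching nothing.
It also fails if it takes over 61 s, if anything falls off the work surface, if the arm or the gripper's body presses on something with over 40 N, if the wrist force passes 120 N, or if a joint passes its speed limit or range.

## Working session

There is one attempt and no reset: what is moved stays moved. The work goes in short steps, Python scripts to look and compute and a tool call to move; the robot and the scene stay as the last step left them, time stands still between calls to the robot, and variables do not carry over. Pictures are saved under pics/ and viewed, at most 10 in all, crops included, and the job is handed in when it is done.

Besides the shell and the picture viewer there is one more tool, called after "Emit:" as name(argument=value, ...) on one line, values as JSON. carry_out: Moves the arm, as the interface text tells. Its arguments: {"type":"object","properties":{"deltas":{"type":"array"},"grip_force":{"type":"number"}},"required":["deltas"]}

```bash
mkdir -p pics
python3 - <<'E'
from rig import readout, cams, order, ctrl
import cv2,pickle
s=readout.state();print(s,ctrl.nose_length)
d={}
for n in("side","top","wrist"):
    d[n]=cams.snapshot(n);cv2.imwrite(f"pics/{n}0.png",d[n]["frame"]);print(n,d[n]["mtx"],d[n]["extrinsics"],[k for k in d[n]])
pickle.dump(d,open("s0.pkl","wb"))
E
```

```text
{'clock': 0.0, 'joint_positions': array([-1.31651741,  0.61590203, -0.01261492,  1.42490816,  0.00810138,
        1.10337779, -0.04041844]), 'dq': array([ 0.00093565, -0.00054345,  0.00054292,  0.00092745,  0.00049785,
       -0.00035178, -0.00035537]), 'effort': array([ 1.10653127e-03, -4.58948278e+01,  2.09358847e-01, -1.65737057e+01,
       -6.11152011e-02,  2.06730090e-02,  2.42395417e-04]), 'tcp_pos': array([0.17990706, 0.62384681, 0.24248918]), 'ee_rot': array([-0.4394803 , -3.11037749,  0.00396615]), 'wrist_force': array([ 0.00456413,  0.85851134, -0.84425942]), 'torque': array([-0.02145167, -0.01751733, -0.02925338]), 'gripper_force': 0.0, 'gripper_width': 0.09315663562707864} 0.025
side [[491.72945259   0.         316.17003975]
 [  0.         491.72945259 240.27594015]
 [  0.           0.           1.        ]] [[ 0.99836125  0.02726373 -0.050314    0.57519697]
 [-0.0571394   0.52326241 -0.85025381 -0.79932646]
 [ 0.00314634  0.85173537  0.52396275  0.62603858]
 [ 0.          0.          0.          1.        ]] ['frame', 'mtx', 'extrinsics']
top [[617.81467594   0.         309.01161853]
 [  0.         617.81467594 237.6065846 ]
 [  0.           0.           1.        ]] [[-0.02481786  0.98735829 -0.15654926  0.41591465]
 [-0.99966435 -0.02334645  0.01123111 -0.02395642]
 [ 0.00743426  0.15677545  0.98760629  1.4087711 ]
 [ 0.          0.          0.          1.        ]] ['frame', 'mtx', 'extrinsics']
wrist [[423.1600358    0.         315.48667092]
 [  0.         423.1600358  233.91231829]
 [  0.           0.           1.        ]] [[ 0.2755619  -0.91814856 -0.28472593  0.0994863 ]
 [ 0.96127994  0.26240968  0.08415479  0.64781334]
 [-0.00255175 -0.29689118  0.95490791  0.38323861]
 [ 0.          0.          0.          1.        ]] ['frame', 'mtx', 'extrinsics']
```

View pics/top0.png

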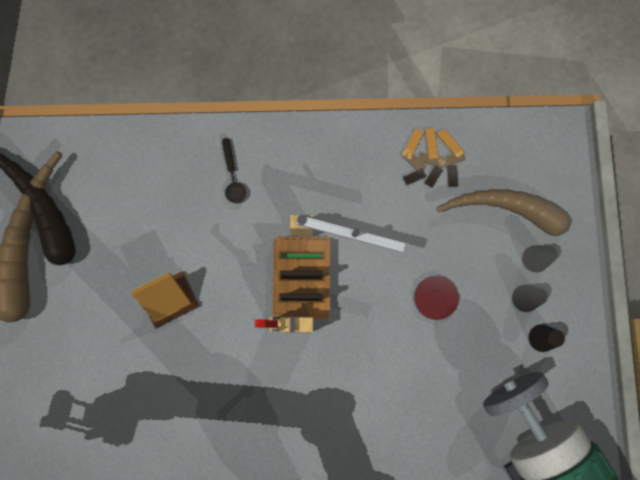

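View pics/side0.png

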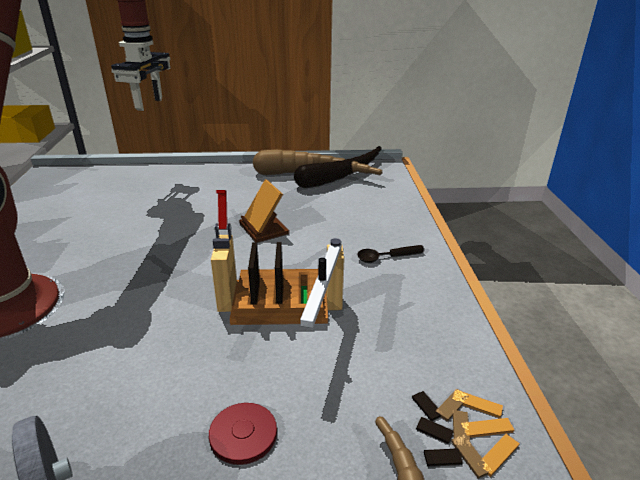

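Run:
```python
import cv2,pickle,numpy as np
d=pickle.load(open("s0.pkl","rb"))
def crop(n,x,y,w,h,k): return cv2.resize(d[n]["frame"][y:y+h,x:x+w],None,fx=k,fy=k,interpolation=cv2.INTER_CUBIC)
cv2.imwrite("pics/c1.png",crop("top",250,205,160,135,4.4 and 5)[:600])
a=crop("side",195,180,160,150,4)
b=np.zeros((600,150,3),np.uint8)
cv2.imwrite("pics/c2.png",a)
c=crop("top",125,265,80,70,5);e=crop("side",230,170,70,80,5)
o=np.zeros((400,800,3),np.uint8);o[:350,:400]=c;o[:400,400:750]=e
cv2.imwrite("pics/c3.png",o)
```

```text
(no output)
```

View pics/c1.png

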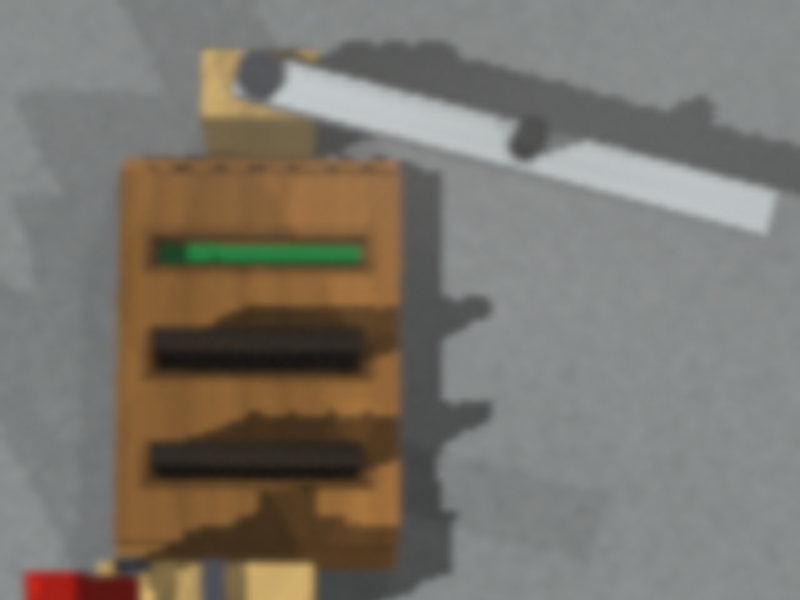

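View pics/c2.png

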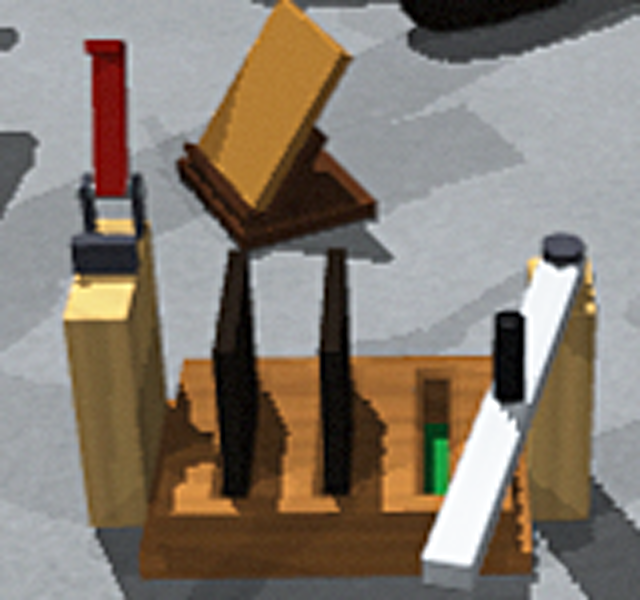

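View pics/c3.png

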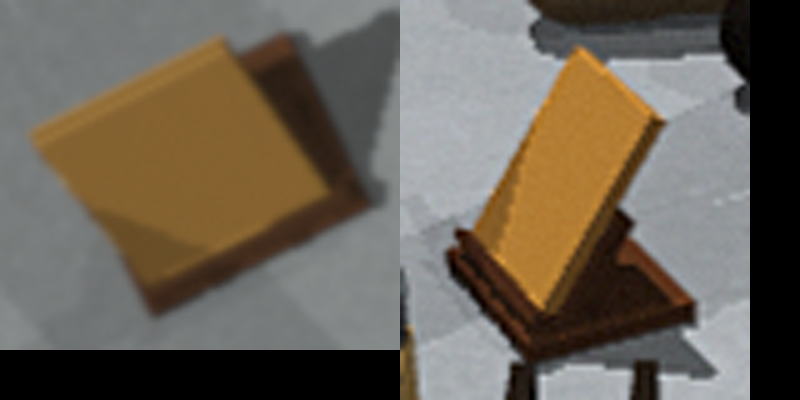

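```bash
cat > h.py <<'E'
import numpy as np,pickle
from scipy.optimize import least_squares
from scipy.spatial.transform import Rotation as R
d=pickle.load(open("s0.pkl","rb"))
def proj(n,P,D=d):
    s=D[n];T=np.linalg.inv(s["extrinsics"]);q=T[:3,:3]@np.asarray(P)+T[:3,3]
    v=s["mtx"]@np.array([q[0],-q[1],-q[2]]);return v[:2]/v[2]
def at_z(n,px,z,D=d):
    s=D[n];r=np.linalg.inv(s["mtx"])@[px[0],px[1],1];r=s["extrinsics"][:3,:3]@[r[0],-r[1],-r[2]]
    o=s["extrinsics"][:3,3];return o+r*(z-o[2])/r[2]
def cp(x0,y0,k,c): return np.array([(c[0]+.5)/k-.5+x0,(c[1]+.5)/k-.5+y0])
t1=lambda *c:("top",cp(250,205,5,c)); s1=lambda *c:("side",cp(195,180,4,c))
t2=lambda *c:("top",cp(125,265,5,c)); s2=lambda x,y:("side",cp(230,170,5,(x-400,y)))
E
cat > fit.py <<'E'
from h import *
rackobs=[((.083,.063,.04),t1(122,160)),((.083,-.063,.04),t1(398,160)),((.108,0,.14),t1(262,75)),
((-.083,-.063,0.0),s1(142,577)),((.083,-.063,0.0),s1(530,577)),((-.123,-.025,.124),s1(65,320)),((-.093,-.025,.124),s1(135,318)),
((.048,-.046,.009),t1(362,253)),((-.005,-.045,.118),s1(322,349)),((.005,-.045,.118),s1(347,349)),((0.108,0,.14),s1(563,250)),((-.083,-.063,.04),s1(150,515)),((-.053,-.045,.118),s1(217,350)),((-.043,-.045,.118),s1(243,350))]
def res(p,obs,bias=True):
    r=[]
    for P,(n,u) in obs:
        c,s=np.cos(p[2]),np.sin(p[2]);W=[p[0]+c*P[0]-s*P[1],p[1]+s*P[0]+c*P[1],P[2]]
        r.append(proj(n,W)-u)
    return np.array(r)
f=least_squares(lambda p:res(p,rackobs).ravel(),[.5,0,0],loss="soft_l1")
print("rack",f.x,"yawdeg",np.degrees(f.x[2]));print(res(f.x,rackobs).round(1).tolist())
rx,ry,th=f.x
def W(P): return R.from_rotvec([0,0,th]).apply(P)+[rx,ry,0]
piv=W([.108,0,0]);e=at_z(*t1(770,190),.14);e2=at_z(*t1(768,233),.14);
m=(e+e2)/2-piv;print("pivot",piv,"barend",(e+e2)/2,"len",np.hypot(m[0],m[1]));cl=np.arctan2(*(W([-1,0,0])-W([0,0,0]))[[1,0]])
print("barang",(np.arctan2(m[1],m[0])-cl+np.pi)%(2*np.pi)-np.pi,"pin",at_z(*t1(537,130),.18),at_z(*t1(537,130),.18)-piv)
for a in (1.7,1.8,1.9,2.0,2.1,2.2):
    Pt=W([-.108,.05-.072*np.cos(a),.148+.072*np.sin(a)]);print(a,proj("side",Pt),proj("top",Pt))
print("hook tip obs",s1(105,45),t1(28,585),"hinge",W([-.108,.05,.148]))
# blank
bo=[((.005,.045,.055),t2(36,143)),((.005,-.045,.055),t2(230,50)),((-.005,.045,.055),t2(30,130)),((-.005,-.045,.055),t2(220,37)),((.005,-.045,-.055),t2(330,190)),((.005,.045,-.055),t2(150,285)),
((.005,.045,.055),s2(572,50)),((.005,-.045,.055),s2(656,123)),((-.005,-.045,.055),s2(664,122)),((.005,-.045,-.055),s2(545,312))]
def Rb(y):
    a=np.radians(55);z=np.array([np.cos(a)*np.cos(y),np.cos(a)*np.sin(y),np.sin(a)]);x=np.array([-np.sin(a)*np.cos(y),-np.sin(a)*np.sin(y),np.cos(a)])
    return np.c_[x,np.cross(z,x),z]
def rb(p): return np.array([proj(n,Rb(p[3])@P+p[:3])-u for P,(n,u) in bo])
for y0 in(0.4,-.4,1.2):
  g=least_squares(lambda p:rb(p).ravel(),[.45,.3,.08,y0],loss="soft_l1");print("blank",g.cost,g.x,np.degrees(g.x[3]));
print(rb(g.x).round(1).tolist())
print(Rb(g.x[3]))
E
python3 fit.py
```

```text
rack [ 0.55122636 -0.01984426 -0.03560868] yawdeg -2.0402273354874785
[[-0.5, 0.3], [0.4, 0.9], [-0.5, -1.7], [6.0, 0.5], [-3.7, -0.6], [0.2, -0.5], [-0.8, -0.1], [-0.5, -0.5], [0.1, 0.6], [-0.6, 0.5], [1.1, 1.3], [2.2, -0.4], [-0.3, 0.6], [-1.2, 0.5]]
pivot [ 0.65915789 -0.02368919  0.        ] barend [ 0.59287172 -0.23388163  0.14      ] len 0.22039673499896514
barang 1.3009172289995838 pin [ 0.62271855 -0.13513402  0.18      ] [-0.03643934 -0.11144483  0.18      ]
1.7 [220.79894253 191.7938841 ] [268.77726849 320.91659096]
1.8 [221.40363656 190.75889285] [265.10575191 320.8914374 ]
1.9 [222.0232821  190.10927311] [261.55248386 320.87595532]
2.0 [222.65104803 189.84337994] [258.15843784 320.87027887]
2.1 [223.28030753 189.9553895 ] [254.96202188 320.87441   ]
2.2 [223.90470813 190.43571244] [251.99850243 320.88822126]
hook tip obs ('side', array([220.875, 190.875])) ('top', array([255.2, 321.6])) hinge [0.44507488 0.03396897 0.148     ]
blank 260.1316134324436 [ 0.50751597  0.28203629  0.03753447 -0.49868287] -28.57242391461301
blank 260.1316134277769 [ 0.507516    0.2820369   0.03753422 -0.49868423] -28.57250174595747
blank 228.88406545298588 [0.53179052 0.28434741 0.06174094 2.74135186] 157.06789180204024
[[-0.5, -5.4], [0.2, 29.0], [-0.1, 1.0], [1.2, 35.4], [-0.1, -23.1], [-0.8, -56.7], [5.3, -0.4], [-27.2, 0.0], [-31.8, 1.9], [20.9, -0.3]]
[[ 0.75441216  0.38964012 -0.52824508]
 [-0.3191745   0.9209672   0.22348839]
 [ 0.57357644  0.          0.81915204]]
```

```bash
python3 - <<'E'
s=open("fit.py").read()
s=s.replace("Rb(p[3])@P","Rb(p[3])@(np.array(P)*[1,-1,1])")
i=s.index("rackobs=[");j=s.index("\ndef res")
s=s[:i]+"""rackobs=[((.108,0,.14),t1(262,75)),((-.123,-.025,.124),s1(65,320)),((-.093,-.025,.124),s1(135,318)),((.048,-.046,.009),t1(362,253)),
((-.005,-.045,.118),s1(322,349)),((.005,-.045,.118),s1(347,349)),((0.108,0,.14),s1(563,250)),((-.053,-.045,.118),s1(217,350)),((-.043,-.045,.118),s1(243,350)),
((.005,.045,.118),t1(152,328)),((.005,-.045,.118),t1(362,328)),((-.043,.045,.118),t1(150,442)),((-.043,-.045,.118),t1(362,442)),((.083,.063,.04),t1(122,160)),((.083,-.063,.04),t1(398,160)),((.054,0,.009),t1(270,243)),((.042,0,.009),t1(270,263))]"""+s[j:]
open("fit.py","w").write(s)
E
python3 fit.py
```

```text
rack [ 0.55033708 -0.02021762 -0.03085764] yawdeg -1.768012583608653
[[-0.6, -1.3], [-0.3, -0.2], [-1.3, 0.1], [-0.4, -0.2], [-0.3, 0.7], [-1.0, 0.6], [0.7, 1.2], [-0.7, 0.8], [-1.6, 0.7], [-0.4, -1.9], [0.5, -1.6], [-0.3, -1.8], [0.5, -1.5], [-0.6, 0.8], [0.4, 1.2], [-2.1, -0.9], [-2.1, 0.3]]
pivot [ 0.65828567 -0.02354972  0.        ] barend [ 0.59287172 -0.23388163  0.14      ] len 0.22026914893101804
barang 1.3001331045242637 pin [ 0.62271855 -0.13513402  0.18      ] [-0.03556712 -0.1115843   0.18      ]
1.7 [220.11000882 192.01347948] [269.24629821 321.53321968]
1.8 [220.70231503 190.97614263] [265.57340306 321.52520041]
1.9 [221.31034756 190.32448605] [262.01847999 321.52602709]
2.0 [221.92737956 190.05687337] [258.6225272  321.53564731]
2.1 [222.54687447 190.16748496] [255.42398114 321.55389191]
2.2 [223.16255603 190.64673194] [252.45813977 321.58048033]
hook tip obs ('side', array([220.875, 190.875])) ('top', array([255.2, 321.6])) hinge [0.44393113 0.03309067 0.148     ]
blank 3.0043800550380846 [0.50670346 0.28377568 0.0616404  0.45685668] 26.17595948962337
blank 3.0043800550426534 [0.50670346 0.28377568 0.0616404  0.45685672] 26.175961907549794
blank 3.0043800550386086 [0.50670346 0.28377568 0.0616404  0.45685669] 26.175960198871795
[[-0.5, 0.6], [-0.4, -0.6], [-0.2, -0.1], [0.5, -1.2], [0.4, 0.3], [-0.0, 0.1], [0.3, -0.2], [-0.8, -0.9], [0.7, 0.7], [-0.9, 0.6]]
[[-7.35142706e-01  4.41129348e-01  5.14752465e-01]
 [-3.61352007e-01 -8.97443535e-01  2.53021399e-01]
 [ 5.73576436e-01  2.77555756e-17  8.19152044e-01]]
```

```bash
cat >> h.py <<'E'
def delta(p,Rt,st=None):
    """p: target TCP world, Rt: target rotation matrix; tries half turn about tool z too"""
    from rig import readout
    s=st or readout.state();R0=R.from_rotvec(s["ee_rot"]).as_matrix()
    t=R0.T@(np.asarray(p)-s["tcp_pos"])*1000
    best=min((np.degrees(R.from_matrix(R0.T@Rt@F).as_rotvec()) for F in(np.eye(3),np.diag([-1.,-1,1]))),key=np.linalg.norm)
    print("xyz",t.round(1),"rot",best.round(2))
def frame(z,y):
    z=np.array(z)/np.linalg.norm(z);y=np.array(y)-np.dot(y,z)*z;y/=np.linalg.norm(y);return np.c_[np.cross(y,z),y,z]
E
python3 - <<'E'
from h import *
from rig import readout
a=np.radians(55);y=.4569
bz=np.array([np.cos(a)*np.cos(y),np.cos(a)*np.sin(y),np.sin(a)]);bx=np.array([-np.sin(a)*np.cos(y),-np.sin(a)*np.sin(y),np.cos(a)])
c=np.array([.5067,.2838,.0616]);G=c+bz*(.055-.020+.006)
print(R.from_rotvec(readout.state()["ee_rot"]).as_matrix().round(2),G)
delta(G+.09*bz,frame(-bz,bx))
E
```

```text
[[-0.96  0.28 -0.  ]
 [ 0.28  0.96 -0.  ]
 [-0.   -0.   -1.  ]] [0.5278044  0.29417479 0.09518523]
xyz [-463.8 -185.7   74.3] rot [32.83 14.61 46.19]
```

Emit:
carry_out(deltas=[{"x":-232,"y":-93,"z":37,"rx":16.4,"ry":7.3,"rz":23.1,"claw":0.55},{"x":-464,"y":-186,"z":74,"rx":32.8,"ry":14.6,"rz":46.2,"claw":0.55},{"x":-464,"y":-186,"z":74,"rx":32.8,"ry":14.6,"rz":46.2,"claw":0.55},{"x":-464,"y":-186,"z":74,"rx":32.8,"ry":14.6,"rz":46.2,"claw":0.55},{"x":-464,"y":-186,"z":74,"rx":32.8,"ry":14.6,"rz":46.2,"claw":0.55},{"x":-464,"y":-186,"z":74,"rx":32.8,"ry":14.6,"rz":46.2,"claw":0.55},{"x":-464,"y":-186,"z":74,"rx":32.8,"ry":14.6,"rz":46.2,"claw":0.55},{"x":-464,"y":-186,"z":74,"rx":32.8,"ry":14.6,"rz":46.2,"claw":0.55}], grip_force=40)

```text
clock: 1.15
tcp_pos: [0.5716, 0.3191, 0.1694]
ee_rot: [-1.441, -2.314, 0.727]
wrist_force: [0.4, -0.1, 0.7]
gripper_width: 0.0419
gripper_force: 0.0
```

Run:
```python
from h import *
from rig import readout,cams
import cv2
D={n:cams.snapshot(n) for n in("side","wrist")}
pickle.dump(D,open("s1.pkl","wb"))
o=np.zeros((360,800,3),np.uint8)
o[:,:480]=cv2.resize(D["wrist"]["frame"],(480,360));o[:300,480:800]=cv2.resize(D["side"]["frame"][120:270,180:340],(320,300))
cv2.imwrite("pics/g1.png",o)
a=np.radians(55);y=.4569
bz=np.array([np.cos(a)*np.cos(y),np.cos(a)*np.sin(y),np.sin(a)]);bx=np.array([-np.sin(a)*np.cos(y),-np.sin(a)*np.sin(y),np.cos(a)])
c=np.array([.5067,.2838,.0616]);G=c+bz*(.055-.020+.006)
by=np.cross(bz,bx)
for sx in(1,-1):
  for sy in(1,-1): print(sx,sy,proj("wrist",c+bz*.055+sx*.005*bx+sy*.045*by,D)*.75)
print(readout.state()["ee_rot"])
delta(G,frame(-bz,bx))
```

```text
1 1 [229.38111012 242.08298004]
1 -1 [226.51984468 123.05794864]
-1 1 [242.56340908 241.91482143]
-1 -1 [241.37180578 122.84194652]
[-1.45897345 -2.30563247  0.73551327]
xyz [ 5.6  0.2 87.8] rot [-0.07  0.03 -0.84]
```

View pics/g1.png

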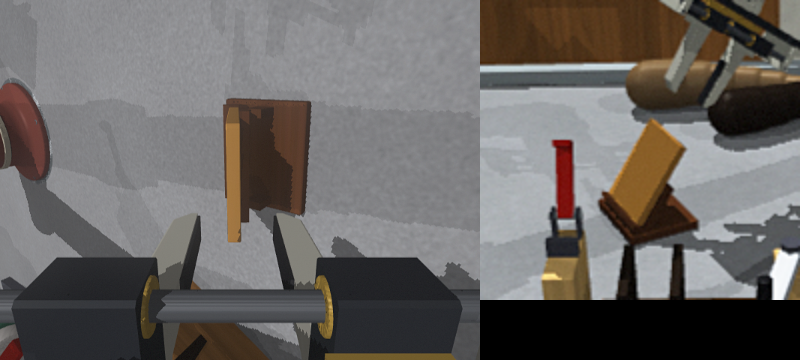

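Emit:
carry_out(deltas=[{"x":5,"z":30,"rz":-0.8,"claw":0.55},{"x":5,"z":60,"rz":-0.8,"claw":0.55},{"x":5,"z":88,"rz":-0.8,"claw":0.55},{"x":5,"z":88,"rz":-0.8,"claw":0.55},{"x":5,"z":88,"rz":-0.8,"claw":1},{"x":5,"z":88,"rz":-0.8,"claw":1},{"x":5,"z":88,"rz":-0.8,"claw":1},{"x":5,"z":88,"rz":-0.8,"claw":1}])

```text
$.deltas[0]: bad value
```

Emit:
carry_out(deltas=[{"x":5,"y":0,"z":30,"rx":0,"ry":0,"rz":-0.8,"claw":0.55},{"x":5,"y":0,"z":60,"rx":0,"ry":0,"rz":-0.8,"claw":0.55},{"x":5,"y":0,"z":88,"rx":0,"ry":0,"rz":-0.8,"claw":0.55},{"x":5,"y":0,"z":88,"rx":0,"ry":0,"rz":-0.8,"claw":0.55},{"x":5,"y":0,"z":88,"rx":0,"ry":0,"rz":-0.8,"claw":1},{"x":5,"y":0,"z":88,"rx":0,"ry":0,"rz":-0.8,"claw":1},{"x":5,"y":0,"z":88,"rx":0,"ry":0,"rz":-0.8,"claw":1},{"x":5,"y":0,"z":88,"rx":0,"ry":0,"rz":-0.8,"claw":1}])

```text
clock: 2.25
tcp_pos: [0.5232, 0.3029, 0.0987]
ee_rot: [-1.424, -2.323, 0.722]
wrist_force: [0.7, -0.0, -0.1]
gripper_width: 0.0097
gripper_force: 39.9
```

```bash
cat >> h.py <<'E'
_a=np.radians(55);_y=.4569
bz=np.array([np.cos(_a)*np.cos(_y),np.cos(_a)*np.sin(_y),np.sin(_a)]);bx=np.array([-np.sin(_a)*np.cos(_y),-np.sin(_a)*np.sin(_y),np.cos(_a)])
bc=np.array([.5067,.2838,.0616]);G=bc+bz*.041
RX,RY,TH=.5503,-.0202,-.0309
def rk(P): return R.from_rotvec([0,0,TH]).apply(P)+[RX,RY,0]
E
python3 - <<'E'
from h import *
from rig import readout
s=readout.state();print(s["tcp_pos"],s["joint_positions"],s["ee_rot"])
delta(G,frame(-bz,bx))
R0=R.from_rotvec(s["ee_rot"]).as_matrix();print(R0.T@(bc-s["tcp_pos"]));print((R0.T@np.c_[bx,np.cross(bz,bx),bz]).round(3))
# lift by 40 along bz then 80 up
for p in(s["tcp_pos"]+bz*.04,): print(R0.T@(p-s["tcp_pos"]), R0.T@[0,0,.09])
E
```

```text
[0.52317395 0.30293484 0.09869575] [-0.61373267  1.01174416  0.17158118  1.16967945 -0.15749764  1.58219914
  0.04271007] [-1.42425163 -2.32306319  0.72196747]
xyz [-9.9  2.1  2.7] rot [ 0.14 -0.07  0.82]
[-0.00998813  0.0019993   0.04370203]
[[ 0.014 -1.     0.001]
 [-1.    -0.014  0.003]
 [-0.003 -0.001 -1.   ]]
[ 4.81800761e-05  1.01187881e-04 -3.99998430e-02] [ 0.00082738 -0.05142993 -0.07385308]
```

Emit:
carry_out(deltas=[{"x":0,"y":0,"z":-20,"rx":0,"ry":0,"rz":0,"claw":1},{"x":0,"y":0,"z":-40,"rx":0,"ry":0,"rz":0,"claw":1},{"x":0,"y":-26,"z":-77,"rx":0,"ry":0,"rz":0,"claw":1},{"x":0,"y":-51,"z":-114,"rx":0,"ry":0,"rz":0,"claw":1},{"x":0,"y":-51,"z":-114,"rx":0,"ry":0,"rz":0,"claw":1},{"x":0,"y":-51,"z":-114,"rx":0,"ry":0,"rz":0,"claw":1},{"x":0,"y":-51,"z":-114,"rx":0,"ry":0,"rz":0,"claw":1},{"x":0,"y":-51,"z":-114,"rx":0,"ry":0,"rz":0,"claw":1}])

```text
clock: 3.25
tcp_pos: [0.5437, 0.3122, 0.2195]
ee_rot: [-1.422, -2.321, 0.726]
wrist_force: [0.9, -0.1, -0.4]
gripper_width: 0.0098
gripper_force: 40.0
```

Run:
```python
from h import *
from rig import readout
s=readout.state();print(s["tcp_pos"],s["gripper_width"],s["gripper_force"])
F=frame([0,0,-1],rk([1,0,0])-rk([0,0,0]))
c=rk([.048,0,.063+.09]);p=c-F@[-.010,0,.0437];print(p);delta(p,F)
p=rk([.048,.16,.153])-F@[-.010,0,.0437];print(p);delta(p,F)
```

```text
[0.54369981 0.31221507 0.21949208] 0.009764230105288155 39.96400058269501
[ 0.59858604 -0.01168774  0.1967    ]
xyz [-314.   -68.1   72.1] rot [-34.45   8.24  27.85]
[0.60352925 0.14823588 0.1967    ]
xyz [-173.5   -4.7   29.2] rot [-34.45   8.24  27.85]
```

Emit:
carry_out(deltas=[{"x":-43,"y":-1,"z":7,"rx":-8.6,"ry":2.1,"rz":7,"claw":1},{"x":-87,"y":-2,"z":15,"rx":-17.2,"ry":4.1,"rz":14,"claw":1},{"x":-130,"y":-4,"z":22,"rx":-25.8,"ry":6.2,"rz":21,"claw":1},{"x":-173,"y":-5,"z":29,"rx":-34.45,"ry":8.24,"rz":27.85,"claw":1},{"x":-220,"y":-26,"z":43,"rx":-34.45,"ry":8.24,"rz":27.85,"claw":1},{"x":-267,"y":-47,"z":58,"rx":-34.45,"ry":8.24,"rz":27.85,"claw":1},{"x":-314,"y":-68,"z":72,"rx":-34.45,"ry":8.24,"rz":27.85,"claw":1},{"x":-314,"y":-68,"z":72,"rx":-34.45,"ry":8.24,"rz":27.85,"claw":1}])

```text
clock: 4.25
tcp_pos: [0.5981, -0.019, 0.198]
ee_rot: [2.265, 2.172, -0.003]
wrist_force: [0.1, 0.4, -1.9]
gripper_width: 0.01
gripper_force: 40.0
```

Emit:
carry_out(deltas=[{"x":0,"y":0,"z":0,"rx":0,"ry":0,"rz":0,"claw":1},{"x":0,"y":0,"z":0,"rx":0,"ry":0,"rz":0,"claw":1},{"x":0,"y":0,"z":0,"rx":0,"ry":0,"rz":0,"claw":1},{"x":0,"y":0,"z":0,"rx":0,"ry":0,"rz":0,"claw":1}])

```text
clock: 4.75
tcp_pos: [0.5993, -0.0105, 0.1978]
ee_rot: [2.253, 2.188, 0.004]
wrist_force: [-0.1, -0.9, -0.3]
gripper_width: 0.0097
gripper_force: 40.0
```

Run:
```python
from h import *
from rig import readout,cams
import cv2
D={n:cams.snapshot(n) for n in("side","top","wrist")}
pickle.dump(D,open("s2.pkl","wb"))
o=np.zeros((600,800,3),np.uint8)
o[:,:520]=cv2.resize(D["side"]["frame"][160:340,200:356],(520,600),interpolation=cv2.INTER_CUBIC)
o[:240,520:800]=cv2.resize(D["wrist"]["frame"],(280,240))
o[240:540,520:800]=cv2.resize(D["top"]["frame"][205:340,250:376],(280,300),interpolation=cv2.INTER_CUBIC)
cv2.imwrite("pics/g2.png",o)
s=readout.state();print(s["tcp_pos"],s["ee_rot"],s["gripper_width"])
F=frame([0,0,-1],rk([1,0,0])-rk([0,0,0]))
p=rk([.048,0,.153])-F@[-.010,0,.0437];delta(p,F)
k=lambda n,P:proj(n,P,D)
for P in([.043,-.045,.098+.0],[.053,-.045,.098],[.043,-.045,.208],[.041,-.048,.04],[.055,-.048,.04]): print(P,(k("side",rk(P))-[200,160])*[520/156,600/180],(k("wrist",rk(P)))*[280/640,.5])
```

```text
[ 0.5992672  -0.01112918  0.19784546] [2.25434873 2.18691638 0.00402651] 0.009779625988005743
xyz [-0.6 -0.7  1.1] rot [ 0.13 -0.07  0.03]
[0.043, -0.045, 0.098] [338.33073301 387.41124643] [134.30568561 165.18779929]
[0.053, -0.045, 0.098] [356.53272262 387.17760881] [141.13638285 165.19676407]
[0.043, -0.045, 0.208] [335.66006239 213.42608952] [132.17447988 237.25793776]
[0.041, -0.048, 0.04] [336.08154253 473.85746906] [133.75024346 147.63998926]
[0.055, -0.048, 0.04] [360.80005218 473.5088939 ] [141.66874108 147.652211  ]
```

View pics/g2.png

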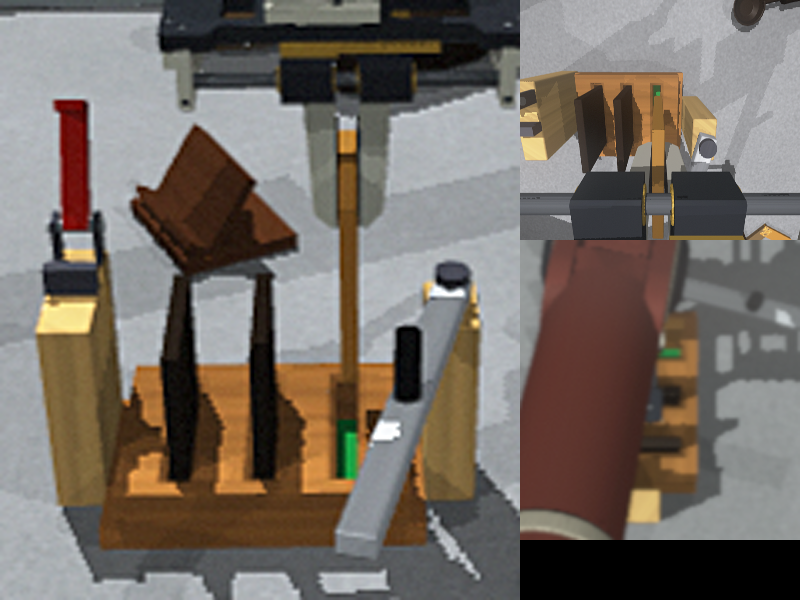

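Run:
```python
from h import *
D=pickle.load(open("s2.pkl","rb"))
f=D["side"]["frame"]
print("side",[(r,f[r,304].tolist()) for r in range(262,304,2)])
for n in("side","wrist"):
  for y in(-.055,-.045,-.035,.035,.045,.055): print(n,y,proj(n,rk([.048,y,.099]),D).round(1))
w=D["wrist"]["frame"]
x=int(proj("wrist",rk([.048,.045,.099]),D)[0]);print(x)
print("wrist",[(r,w[r,x+dx].tolist()) for dx in(0,) for r in range(176,216,2)])
```

```text
side [(262, [33, 70, 105]), (264, [29, 67, 103]), (266, [26, 66, 101]), (268, [25, 68, 102]), (270, [30, 69, 99]), (272, [33, 72, 106]), (274, [24, 55, 83]), (276, [24, 45, 70]), (278, [24, 46, 74]), (280, [29, 47, 70]), (282, [23, 42, 61]), (284, [26, 43, 71]), (286, [25, 62, 0]), (288, [18, 51, 8]), (290, [79, 184, 31]), (292, [74, 172, 30]), (294, [74, 175, 31]), (296, [74, 169, 29]), (298, [73, 170, 28]), (300, [74, 173, 30]), (302, [73, 172, 12])]
side -0.055 [304.3 279. ]
side -0.045 [304.2 275.7]
side -0.035 [304.2 272.6]
side 0.035 [304. 252.]
side 0.045 [304.  249.2]
side 0.055 [303.9 246.5]
wrist -0.055 [314.8 344.9]
wrist -0.045 [314.8 331.2]
wrist -0.035 [314.8 317.1]
wrist 0.035 [315.  209.3]
wrist 0.045 [315.1 192.4]
wrist 0.055 [315.1 175.1]
315
wrist [(176, [54, 87, 61]), (178, [54, 87, 62]), (180, [53, 86, 61]), (182, [52, 82, 61]), (184, [82, 162, 67]), (186, [80, 158, 64]), (188, [81, 158, 65]), (190, [81, 159, 61]), (192, [58, 107, 136]), (194, [56, 103, 140]), (196, [54, 101, 139]), (198, [55, 102, 140]), (200, [57, 104, 141]), (202, [57, 103, 141]), (204, [56, 103, 140]), (206, [54, 101, 139]), (208, [53, 103, 139]), (210, [53, 102, 139]), (212, [53, 102, 138]), (214, [55, 102, 140])]
```

Emit:
carry_out(deltas=[{"x":-2,"y":-1,"z":20,"rx":0,"ry":0,"rz":0,"claw":1},{"x":-2,"y":-1,"z":40,"rx":0,"ry":0,"rz":0,"claw":1},{"x":-2,"y":-1,"z":52,"rx":0,"ry":0,"rz":0,"claw":1},{"x":-2,"y":-1,"z":58,"rx":0,"ry":0,"rz":0,"claw":1},{"x":-2,"y":-1,"z":63,"rx":0,"ry":0,"rz":0,"claw":1},{"x":-2,"y":-1,"z":68,"rx":0,"ry":0,"rz":0,"claw":1},{"x":-2,"y":-1,"z":73,"rx":0,"ry":0,"rz":0,"claw":1},{"x":-2,"y":-1,"z":73,"rx":0,"ry":0,"rz":0,"claw":1}])

```text
clock: 5.9
tcp_pos: [0.5982, -0.0133, 0.1245]
ee_rot: [2.255, 2.187, 0.003]
wrist_force: [-0.8, 0.3, -2.0]
gripper_width: 0.0097
gripper_force: 40.0
```

Smoothly entering, no contact force. Continue down.

Emit:
carry_out(deltas=[{"x":0,"y":0,"z":5,"rx":0,"ry":0,"rz":0,"claw":1},{"x":0,"y":0,"z":10,"rx":0,"ry":0,"rz":0,"claw":1},{"x":0,"y":0,"z":14,"rx":0,"ry":0,"rz":0,"claw":1},{"x":0,"y":0,"z":16,"rx":0,"ry":0,"rz":0,"claw":1},{"x":0,"y":0,"z":17,"rx":0,"ry":0,"rz":0,"claw":1},{"x":0,"y":0,"z":18,"rx":0,"ry":0,"rz":0,"claw":1},{"x":0,"y":0,"z":18,"rx":0,"ry":0,"rz":0,"claw":1},{"x":0,"y":0,"z":18,"rx":0,"ry":0,"rz":0,"claw":1}])

```text
clock: 6.9
tcp_pos: [0.5985, -0.0133, 0.107]
ee_rot: [2.255, 2.186, 0.004]
wrist_force: [0.5, -0.0, -1.2]
gripper_width: 0.0098
gripper_force: 40.0
```

Emit:
carry_out(deltas=[{"x":0,"y":0,"z":1,"rx":0,"ry":0,"rz":0,"claw":1},{"x":0,"y":0,"z":2,"rx":0,"ry":0,"rz":0,"claw":1},{"x":0,"y":0,"z":3,"rx":0,"ry":0,"rz":0,"claw":1},{"x":0,"y":0,"z":3,"rx":0,"ry":0,"rz":0,"claw":1}])

```text
clock: 7.4
tcp_pos: [0.5985, -0.0132, 0.1048]
ee_rot: [2.255, 2.186, 0.005]
wrist_force: [-1.9, 0.5, 6.3]
gripper_width: 0.0097
gripper_force: 40.0
```

Emit:
carry_out(deltas=[{"x":0,"y":0,"z":-1,"rx":0,"ry":0,"rz":0,"claw":0.66},{"x":0,"y":0,"z":-1,"rx":0,"ry":0,"rz":0,"claw":0.66},{"x":0,"y":0,"z":-1,"rx":0,"ry":0,"rz":0,"claw":0.66},{"x":0,"y":0,"z":-15,"rx":0,"ry":0,"rz":0,"claw":0.66},{"x":0,"y":0,"z":-50,"rx":0,"ry":0,"rz":0,"claw":0.66},{"x":0,"y":0,"z":-110,"rx":0,"ry":0,"rz":0,"claw":0.57},{"x":0,"y":0,"z":-150,"rx":0,"ry":0,"rz":0,"claw":0.57},{"x":0,"y":0,"z":-150,"rx":0,"ry":0,"rz":0,"claw":0.57}])

```text
clock: 8.4
tcp_pos: [0.6003, -0.0141, 0.2588]
ee_rot: [2.25, 2.181, 0.015]
wrist_force: [-0.6, -0.8, -0.7]
gripper_width: 0.0398
gripper_force: 0.0
```

```bash
cat >> h.py <<'E'
def pinpose(a,z,tang=0.,r=.115):
    """TCP pos+frame with tool y against the closing direction; tang = extra travel in closing direction"""
    t=np.array([-np.sin(a),np.cos(a),0]);P=np.array([.108-r*np.cos(a),-r*np.sin(a),z])+tang*t
    return rk(P),frame([0,0,-1],rk(-t)-rk([0,0,0]))
E
python3 - <<'E'
from h import *
from rig import readout
s=readout.state();print(s["tcp_pos"],s["gripper_width"],s["joint_positions"])
for a in(1.26,1.3): p,F=pinpose(a,.25);print(p);delta(p,F)
E
```

```text
[ 0.60025204 -0.01405371  0.25877505] 0.03980496256873444 [-0.22585417  0.53385274  0.34632027  1.57187561 -0.20170931  1.05887358
  0.14194863]
[ 0.61971357 -0.13188824  0.25      ]
xyz [-117.2   23.     8.9] rot [ 0.67 -0.19 17.79]
[ 0.6240773  -0.13334256  0.25      ]
xyz [-118.5   27.4    8.9] rot [ 0.68 -0.18 15.5 ]
```

Emit:
carry_out(deltas=[{"x":-59,"y":12,"z":4,"rx":0.3,"ry":-0.1,"rz":8,"claw":0.57},{"x":-118,"y":25,"z":9,"rx":0.5,"ry":-0.2,"rz":16.6,"claw":0.57},{"x":-118,"y":25,"z":9,"rx":0.5,"ry":-0.2,"rz":16.6,"claw":0.57},{"x":-118,"y":25,"z":9,"rx":0.5,"ry":-0.2,"rz":16.6,"claw":0.57},{"x":-118,"y":25,"z":9,"rx":0.5,"ry":-0.2,"rz":16.6,"claw":0.57},{"x":-118,"y":25,"z":9,"rx":0.5,"ry":-0.2,"rz":16.6,"claw":0.57},{"x":-118,"y":25,"z":9,"rx":0.5,"ry":-0.2,"rz":16.6,"claw":0.57}])

```text
clock: 9.28
tcp_pos: [0.6195, -0.1312, 0.2449]
ee_rot: [-2.543, -1.838, 0.009]
wrist_force: [-0.0, 0.6, -1.1]
gripper_width: 0.0401
gripper_force: 0.0
```

Run:
```python
from h import *
from rig import readout,cams
import cv2
D={n:cams.snapshot(n) for n in("side","wrist")}
pickle.dump(D,open("s3.pkl","wb"))
o=np.zeros((600,800,3),np.uint8)
o[:450,:480]=cv2.resize(D["side"]["frame"][190:340,200:360],(480,450),interpolation=cv2.INTER_CUBIC)
o[:240,480:800]=cv2.resize(D["wrist"]["frame"],(320,240))
cv2.imwrite("pics/g3.png",o)
s=readout.state();print(s["tcp_pos"])
for a in(1.25,1.28,1.31):
  p,F=pinpose(a,.18);print(a,p,"wrist",proj("wrist",p,D)*.5,"side",(proj("side",p,D)-[200,190])*3)
p,F=pinpose(1.28,.171);delta(p,F)
for y in (-.045,.045):print("plate top",(proj("side",rk([.048,y,.118]),D)-[200,190])*3)
```

```text
[ 0.61948045 -0.13168069  0.24487568]
1.25 [ 0.618632   -0.13149748  0.18      ] wrist [157.97326826 134.8627668 ] side [355.48691026 204.55685865]
1.28 [ 0.62188817 -0.13263722  0.18      ] wrist [161.27366988 134.92841029] side [361.58629997 205.54336647]
1.31 [ 0.62517705 -0.13367877  0.18      ] wrist [164.57546123 134.90210655] side [367.74565817 206.42982634]
xyz [ 0.   3.  73.9] rot [-0.35  0.15  0.11]
plate top [312.37226724 231.6053749 ]
plate top [311.62927492 153.2691676 ]
```

View pics/g3.png

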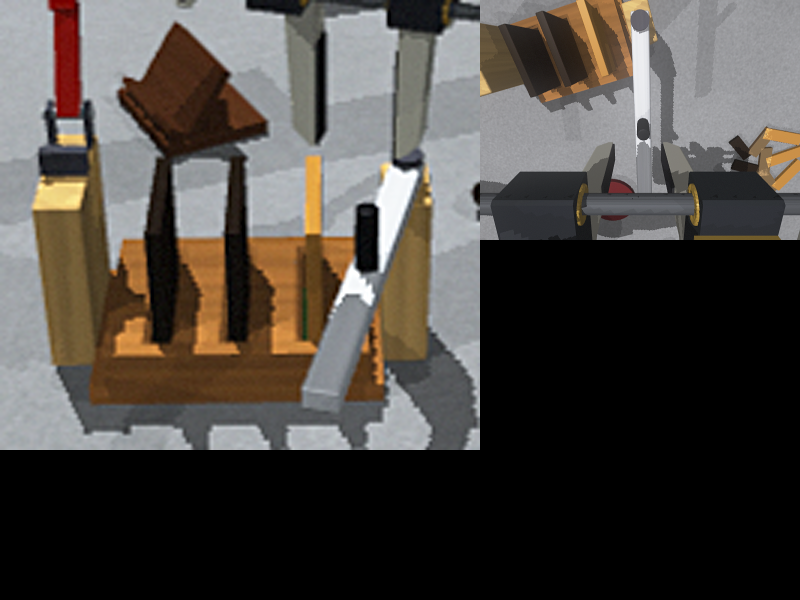

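Emit:
carry_out(deltas=[{"x":0,"y":4.5,"z":20,"rx":0,"ry":0,"rz":0,"claw":0.57},{"x":0,"y":4.5,"z":45,"rx":0,"ry":0,"rz":0,"claw":0.57},{"x":0,"y":4.5,"z":65,"rx":0,"ry":0,"rz":0,"claw":0.57},{"x":0,"y":4.5,"z":73,"rx":0,"ry":0,"rz":0,"claw":0.57},{"x":0,"y":4.5,"z":73,"rx":0,"ry":0,"rz":0,"claw":0.8},{"x":0,"y":4.5,"z":73,"rx":0,"ry":0,"rz":0,"claw":0.8},{"x":0,"y":4.5,"z":73,"rx":0,"ry":0,"rz":0,"claw":0.8}])

```text
clock: 10.25
tcp_pos: [0.6237, -0.1338, 0.1726]
ee_rot: [-2.546, -1.837, 0.007]
wrist_force: [-0.0, -0.3, 0.1]
gripper_width: 0.0195
gripper_force: 0.0
```

Run:
```python
from h import *
from rig import readout
s=readout.state();print(s["tcp_pos"],s["gripper_width"],s["wrist_force"])
for a in(1.15,1.,.85,.7,.6,.5,.4,.3,.2,.1,0): p,F=pinpose(a,.172,.003);print(a,end=" ");delta(p,F,s)
```

```text
[ 0.62371914 -0.13379669  0.17261152] 0.019497851158762333 [-0.02807136 -0.30274767  0.08269547]
1.15 xyz [  1.9 -20.    0.7] rot [-0.24  0.16  7.51]
1.0 xyz [  5.9 -36.8   0.8] rot [-0.23  0.18 16.11]
0.85 xyz [ 12.3 -52.8   0.8] rot [-0.22  0.2  24.7 ]
0.7 xyz [ 21.  -67.6   0.9] rot [-0.2   0.22 33.3 ]
0.6 xyz [ 28.1 -76.7   0.9] rot [-0.19  0.23 39.03]
0.5 xyz [ 36.  -85.1   0.9] rot [-0.18  0.24 44.75]
0.4 xyz [ 44.7 -92.6   0.9] rot [-0.17  0.25 50.48]
0.3 xyz [ 54.1 -99.2   0.9] rot [-0.16  0.26 56.21]
0.2 xyz [  64.1 -104.9    0.9] rot [-0.15  0.27 61.94]
0.1 xyz [  74.6 -109.5    0.9] rot [-0.14  0.28 67.67]
0 xyz [  85.6 -113.     0.9] rot [-0.12  0.29 73.4 ]
```

Emit:
carry_out(deltas=[{"x":2,"y":-20,"z":0,"rx":0,"ry":0,"rz":7.5,"claw":0.8},{"x":6,"y":-37,"z":0,"rx":0,"ry":0,"rz":16.1,"claw":0.8},{"x":12,"y":-53,"z":0,"rx":0,"ry":0,"rz":24.7,"claw":0.8},{"x":21,"y":-68,"z":0,"rx":0,"ry":0,"rz":33.3,"claw":0.8},{"x":28,"y":-77,"z":0,"rx":0,"ry":0,"rz":39,"claw":0.8},{"x":36,"y":-85,"z":0,"rx":0,"ry":0,"rz":44.8,"claw":0.8},{"x":45,"y":-93,"z":0,"rx":0,"ry":0,"rz":50.5,"claw":0.8},{"x":54,"y":-99,"z":0,"rx":0,"ry":0,"rz":56.2,"claw":0.8}])

```text
clock: 11.25
tcp_pos: [0.5464, -0.0512, 0.1729]
ee_rot: [3.113, 0.417, -0.008]
wrist_force: [0.1, -1.0, -0.2]
gripper_width: 0.0185
gripper_force: 0.3
```

Emit:
carry_out(deltas=[{"x":0,"y":0,"z":0,"rx":0,"ry":0,"rz":0,"claw":0.8},{"x":0,"y":0,"z":0,"rx":0,"ry":0,"rz":0,"claw":0.8},{"x":0,"y":0,"z":0,"rx":0,"ry":0,"rz":0,"claw":0.8}])

```text
clock: 11.62
tcp_pos: [0.5465, -0.0518, 0.1724]
ee_rot: [-3.113, -0.422, 0.01]
wrist_force: [0.1, 0.6, -0.5]
gripper_width: 0.0187
gripper_force: 0.0
```

Run:
```python
from h import *
from rig import readout
s=readout.state();print(s["tcp_pos"],s["gripper_width"],s["wrist_force"],s["joint_positions"][6])
for a in(.2,.1,0): p,F=pinpose(a,.172,.003);print(a,end=" ");delta(p,F,s)
p,F=pinpose(0,.172,.008);delta(p,F,s)
```

```text
[ 0.54647152 -0.05176844  0.17242376] 0.01866701416227086 [ 0.08113038  0.62422764 -0.54499144] -0.7524148606419808
0.2 xyz [  1.1 -12.    0.4] rot [-0.03  0.35  5.75]
0.1 xyz [  3.2 -23.3   0.4] rot [-0.02  0.35 11.48]
0 xyz [  6.3 -34.3   0.4] rot [ 0.    0.35 17.21]
xyz [  7.8 -39.1   0.4] rot [ 0.    0.35 17.21]
```

Emit:
carry_out(deltas=[{"x":1,"y":-12,"z":0,"rx":0,"ry":0,"rz":5.7,"claw":0.8},{"x":3,"y":-22,"z":0,"rx":0,"ry":0,"rz":11.5,"claw":0.8},{"x":5,"y":-28,"z":0,"rx":0,"ry":0,"rz":15,"claw":0.8},{"x":6,"y":-31,"z":0,"rx":0,"ry":0,"rz":17.2,"claw":0.8},{"x":6,"y":-33,"z":0,"rx":0,"ry":0,"rz":17.2,"claw":0.8},{"x":6,"y":-33,"z":0,"rx":0,"ry":0,"rz":17.2,"claw":0.8}])

```text
clock: 12.38
tcp_pos: [0.5434, -0.0179, 0.1723]
ee_rot: [3.141, -0.048, -0.01]
wrist_force: [-0.1, 0.0, -0.1]
gripper_width: 0.0185
gripper_force: 0.0
```

Emit:
carry_out(deltas=[{"x":0,"y":-1,"z":0,"rx":0,"ry":0,"rz":0,"claw":0.8},{"x":0,"y":-2,"z":0,"rx":0,"ry":0,"rz":0,"claw":0.8},{"x":0,"y":-2,"z":0,"rx":0,"ry":0,"rz":0,"claw":0.8}])

```text
clock: 12.75
tcp_pos: [0.5433, -0.0176, 0.1723]
ee_rot: [3.138, -0.05, -0.01]
wrist_force: [0.7, -4.6, -1.7]
gripper_width: 0.0187
gripper_force: 2.5
```

Emit:
carry_out(deltas=[{"x":0,"y":-1,"z":0,"rx":0,"ry":0,"rz":0,"claw":0.8},{"x":0,"y":-2,"z":0,"rx":0,"ry":0,"rz":0,"claw":0.8},{"x":0,"y":-3,"z":0,"rx":0,"ry":0,"rz":0,"claw":0.8},{"x":0,"y":-3,"z":0,"rx":0,"ry":0,"rz":0,"claw":0.8}])

```text
clock: 13.25
tcp_pos: [0.5434, -0.0174, 0.1723]
ee_rot: [3.133, -0.053, -0.008]
wrist_force: [0.9, -9.7, -3.5]
gripper_width: 0.0188
gripper_force: 4.8
```

Emit:
carry_out(deltas=[{"x":0,"y":4,"z":0,"rx":0,"ry":0,"rz":0,"claw":0.7},{"x":0,"y":4,"z":0,"rx":0,"ry":0,"rz":0,"claw":0.6},{"x":0,"y":4,"z":0,"rx":0,"ry":0,"rz":0,"claw":0.6},{"x":0,"y":4,"z":-40,"rx":0,"ry":0,"rz":0,"claw":0.6},{"x":0,"y":4,"z":-100,"rx":0,"ry":0,"rz":-10,"claw":1},{"x":0,"y":4,"z":-125,"rx":0,"ry":0,"rz":-20,"claw":1},{"x":0,"y":4,"z":-125,"rx":0,"ry":0,"rz":-30,"claw":1},{"x":0,"y":4,"z":-125,"rx":0,"ry":0,"rz":-40,"claw":1}])

```text
clock: 14.25
tcp_pos: [0.5441, -0.0157, 0.2977]
ee_rot: [-2.962, -1.038, 0.008]
wrist_force: [-0.6, 0.1, -0.7]
gripper_width: 0.0025
gripper_force: 0.0
```

```bash
cat >> h.py <<'E'
def hookpose(yf,zt):
    return rk([-.108,yf,zt+.025]),frame([0,0,-1],rk([1,0,0])-rk([0,0,0]))
E
python3 - <<'E'
from h import *
from rig import readout,cams
import cv2
s=readout.state();print(s["tcp_pos"],s["gripper_width"],s["wrist_force"])
delta(*hookpose(.118,.275),s)
D={n:cams.snapshot(n) for n in("side","top")}
pickle.dump(D,open("s4.pkl","wb"))
o=np.zeros((600,800,3),np.uint8)
o[:450,:480]=cv2.resize(D["side"]["frame"][190:340,200:360],(480,450),interpolation=cv2.INTER_CUBIC)
o[:405,480:800]=cv2.resize(D["top"]["frame"][200:335,245:352],(320,405),interpolation=cv2.INTER_CUBIC)
cv2.imwrite("pics/g4.png",o[:450])
for P in([-.114,-.01,.14],[-.114,.01,.14],[-.007,0,.18]): print((proj("side",rk(P),D)-[200,190])*3,(proj("top",rk(P),D)-[245,200])*3)
E
```

```text
[ 0.54414827 -0.01569105  0.29774808] 0.0025389036692800354 [-0.59632074  0.114354   -0.68160423]
xyz [  -3.8 -152.5   -1.6] rot [ -0.33   0.12 -49.59]
[ 47.47394593 172.79319769] [181.3881575  376.87632346]
[ 52.19492487 155.61767564] [151.87735707 376.69161459]
[220.27858755 106.27190997] [167.5897352  213.43143628]
```

View pics/g4.png

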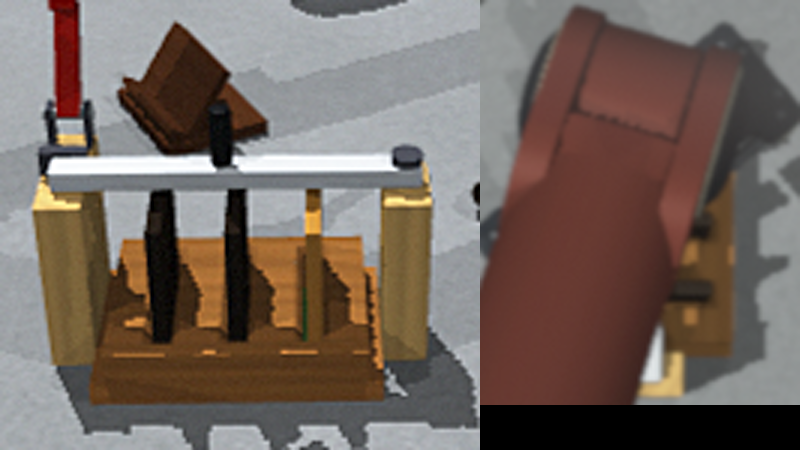

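Emit:
carry_out(deltas=[{"x":-1,"y":-31,"z":-1,"rx":0,"ry":0,"rz":-10,"claw":1},{"x":-2,"y":-62,"z":-1,"rx":0,"ry":0,"rz":-20,"claw":1},{"x":-3,"y":-92,"z":-1,"rx":0,"ry":0,"rz":-30,"claw":1},{"x":-4,"y":-122,"z":-2,"rx":0,"ry":0,"rz":-40,"claw":1},{"x":-4,"y":-152,"z":-2,"rx":-0.3,"ry":0.1,"rz":-49.6,"claw":1},{"x":-4,"y":-152,"z":-2,"rx":-0.3,"ry":0.1,"rz":-49.6,"claw":1},{"x":-4,"y":-152,"z":-2,"rx":-0.3,"ry":0.1,"rz":-49.6,"claw":1},{"x":-4,"y":-152,"z":-2,"rx":-0.3,"ry":0.1,"rz":-49.6,"claw":1}])

```text
clock: 15.35
tcp_pos: [0.4476, 0.0993, 0.2997]
ee_rot: [2.266, 2.174, -0.004]
wrist_force: [0.3, -0.3, -0.4]
gripper_width: 0.0006
gripper_force: 0.0
```

Emit:
carry_out(deltas=[{"x":0,"y":0,"z":0,"rx":0,"ry":0,"rz":0,"claw":1},{"x":0,"y":0,"z":0,"rx":0,"ry":0,"rz":0,"claw":1},{"x":0,"y":0,"z":0,"rx":0,"ry":0,"rz":0,"claw":1}])

```text
clock: 15.72
tcp_pos: [0.4471, 0.1001, 0.2997]
ee_rot: [2.264, 2.178, -0.003]
wrist_force: [0.9, -0.4, 0.5]
gripper_width: 0.0008
gripper_force: 0.0
```

Run:
```python
from h import *
from rig import readout,cams
s=readout.state();print(s["tcp_pos"],s["joint_positions"])
for q in((.118,.275),(.118,.190),(.100,.190),(.062,.190),(.045,.1915),(.033,.186),(.023,.177),(.016,.165),(.0125,.152)): print(q,end=" ");delta(*hookpose(*q),s)
```

```text
[0.44705029 0.10010199 0.29972143] [-0.62917366  0.27713703  0.47066238  1.8712198  -0.14389315  1.02843368
 -0.13755664]
(0.118, 0.275) xyz [ 0.9 -1.1 -0.3] rot [-0.08  0.09 -0.43]
(0.118, 0.19) xyz [ 1.1 -1.  84.7] rot [-0.08  0.09 -0.43]
(0.1, 0.19) xyz [-16.9  -0.8  84.7] rot [-0.08  0.09 -0.43]
(0.062, 0.19) xyz [-54.9  -0.6  84.8] rot [-0.08  0.09 -0.43]
(0.045, 0.1915) xyz [-71.9  -0.4  83.3] rot [-0.08  0.09 -0.43]
(0.033, 0.186) xyz [-83.9  -0.3  88.9] rot [-0.08  0.09 -0.43]
(0.023, 0.177) xyz [-93.9  -0.2  97.9] rot [-0.08  0.09 -0.43]
(0.016, 0.165) xyz [-100.9   -0.2  109.9] rot [-0.08  0.09 -0.43]
(0.0125, 0.152) xyz [-1.044e+02 -1.000e-01  1.229e+02] rot [-0.08  0.09 -0.43]
```

Emit:
carry_out(deltas=[{"x":1,"y":-1,"z":45,"rx":0,"ry":0,"rz":0,"claw":1},{"x":1,"y":-1,"z":85,"rx":0,"ry":0,"rz":0,"claw":1},{"x":1,"y":-1,"z":85,"rx":0,"ry":0,"rz":0,"claw":1},{"x":-15,"y":-1,"z":85,"rx":0,"ry":0,"rz":0,"claw":1},{"x":-28,"y":-1,"z":85,"rx":0,"ry":0,"rz":0,"claw":1},{"x":-42,"y":-1,"z":85,"rx":0,"ry":0,"rz":0,"claw":1},{"x":-55,"y":-1,"z":85,"rx":0,"ry":0,"rz":0,"claw":1},{"x":-64,"y":0,"z":84,"rx":0,"ry":0,"rz":0,"claw":1}])

```text
clock: 16.73
tcp_pos: [0.4441, 0.0352, 0.216]
ee_rot: [-2.264, -2.177, 0.003]
wrist_force: [-0.7, 0.9, -0.6]
gripper_width: 0.0008
gripper_force: 0.5
```

Emit:
carry_out(deltas=[{"x":-8,"y":0,"z":-1,"rx":0,"ry":0,"rz":0,"claw":1},{"x":-14,"y":0,"z":2,"rx":0,"ry":0,"rz":0,"claw":1},{"x":-20,"y":0,"z":5,"rx":0,"ry":0,"rz":0,"claw":1},{"x":-25,"y":0,"z":9,"rx":0,"ry":0,"rz":0,"claw":1},{"x":-30,"y":0,"z":14,"rx":0,"ry":0,"rz":0,"claw":1},{"x":-37,"y":0,"z":26,"rx":0,"ry":0,"rz":0,"claw":1},{"x":-40,"y":0,"z":34,"rx":0,"ry":0,"rz":0,"claw":1},{"x":-40,"y":0,"z":34,"rx":0,"ry":0,"rz":0,"claw":1}])

```text
clock: 17.73
tcp_pos: [0.4421, -0.0043, 0.181]
ee_rot: [-2.263, -2.177, 0.006]
wrist_force: [-0.1, -0.7, 0.7]
gripper_width: 0.0004
gripper_force: 0.0
```

Emit:
carry_out(deltas=[{"x":0,"y":0,"z":2,"rx":0,"ry":0,"rz":0,"claw":1},{"x":0,"y":0,"z":4,"rx":0,"ry":0,"rz":0,"claw":1},{"x":0,"y":0,"z":6,"rx":0,"ry":0,"rz":0,"claw":1},{"x":0,"y":0,"z":6,"rx":0,"ry":0,"rz":0,"claw":1}])

```text
clock: 18.23
tcp_pos: [0.443, -0.004, 0.1771]
ee_rot: [2.263, 2.179, -0.002]
wrist_force: [-2.8, 0.4, 10.2]
gripper_width: 0.0005
gripper_force: 5.3
```

Emit:
carry_out(deltas=[{"x":0,"y":0,"z":2,"rx":0,"ry":0,"rz":0,"claw":1},{"x":0,"y":0,"z":3,"rx":0,"ry":0,"rz":0,"claw":1},{"x":0,"y":0,"z":3,"rx":0,"ry":0,"rz":0,"claw":1}])

```text
clock: 18.6
tcp_pos: [0.4431, -0.004, 0.1767]
ee_rot: [-2.263, -2.178, -0.002]
wrist_force: [-8.9, -0.2, 32.8]
gripper_width: 0.0003
gripper_force: 16.4
```

Emit:
carry_out(deltas=[{"x":0,"y":0,"z":-8,"rx":0,"ry":0,"rz":0,"claw":1},{"x":0,"y":0,"z":-50,"rx":0,"ry":0,"rz":0,"claw":1},{"x":0,"y":0,"z":-110,"rx":0,"ry":0,"rz":0,"claw":1},{"x":60,"y":0,"z":-130,"rx":0,"ry":0,"rz":0,"claw":1},{"x":120,"y":0,"z":-130,"rx":0,"ry":0,"rz":0,"claw":1},{"x":180,"y":0,"z":-130,"rx":0,"ry":0,"rz":0,"claw":1},{"x":180,"y":0,"z":-130,"rx":0,"ry":0,"rz":0,"claw":1},{"x":180,"y":0,"z":-130,"rx":0,"ry":0,"rz":0,"claw":1}])

```text
clock: 19.6
tcp_pos: [0.4496, 0.1757, 0.3023]
ee_rot: [2.263, 2.179, -0.005]
wrist_force: [0.3, -1.0, 0.1]
gripper_width: 0.0006
gripper_force: 0.0
```

Run:
```python
from h import *
from rig import readout,cams
import cv2
s=readout.state();print(s["tcp_pos"],s["wrist_force"])
D={n:cams.snapshot(n) for n in("side","top")}
o=np.zeros((450,800,3),np.uint8)
o[:450,:480]=cv2.resize(D["side"]["frame"][190:340,200:360],(480,450),interpolation=cv2.INTER_CUBIC)
o[:405,480:800]=cv2.resize(D["top"]["frame"][200:335,245:352],(320,405),interpolation=cv2.INTER_CUBIC)
cv2.imwrite("pics/g5.png",o)
for P in([-.116,-.022,.152],[-.1,-.022,.152],[-.108,-.022,.124]): print((proj("side",rk(P),D)-[200,190])*3)
```

```text
[0.44962633 0.17567892 0.30229274] [ 0.29284903 -1.02096943  0.09746106]
[ 39.12823008 166.70361146]
[ 65.8193328  166.40226713]
[ 57.14275353 205.26086798]
```

View pics/g5.png

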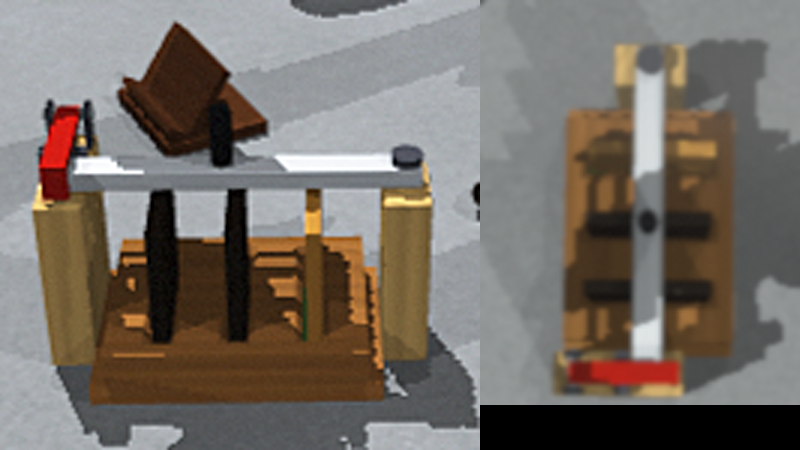

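The picture shows the hook lying flat over the bar's end: its front corners are at (40–68, 166) px, against a prediction of (39–66, 166). The bar is closed along the rack, and all three plates stand level in their slots.

```bash
python3 -c "
from rig import order
print(order.finish_job())"
```

```text
the job is handed in; nothing more can be done
None
```

I handed the job in at about 20 s on the clock: the honey-coloured plate stands fully down in the empty slot, the bar lies against its stop, and the red hook lies flat over the bar's end; the last picture showed all three in place.

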